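# Close and latch the meter case

### The job

Sanding is about to start, so shut the multimeter away dust-tight: swing the lid of the small grey instrument case down, hook the wire loop of its draw latch into the upturned hook on the front of the lid, then push the latch lever down past its dead point until it snaps flat against the case and the lid is pulled down on its rubber seal. Feel for the hook and push gently (never with more than about 25 N on the lid or the lever, nor 12 N of the loop against the hook while you hold it), do not shove the case about, and leave the things round it where they are.

Things in the scene. Friction and masses are not known exactly. Their poses are not given: they have to be found in the camera images.
- case: the case: a grey painted sheet-metal box, 110 deep (x) by 190 wide (y), rim 78 high, on four rubber feet, standing loose on the worktop (about 3 kg with the multimeter that lies in it). Origin: centre of its underside. x points to the back (hinge side), so the latch is on its -x face; y along its width; z up
- lid: the lid: a grey tray 110 x 190 x 26 mm hinged along the case's back edge; it carries the keeper hook. Origin: middle of the hinge axis, at (55, 0, 86) mm in the case's frame. When shut its axes are the case's: its top lies 26 mm above the axis, its front face 110 mm ahead (-x) of it. Push it down near the middle of its front edge
- lid_front (a point): middle of the lid's upper front edge: (-110, 0, 26) mm in the lid's frame
- lid_hinge (a joint): lid angle in rad: 0 = shut, resting on the unsqueezed rubber seal (8 mm above the rim); grows as it opens; negative = seal squeezed (-0.03 is 3.3 mm at the front edge; 10 N per mm there). The hinge is stiff (0.36 N m): the lid stays where it is left
- keeper (a point): nominal centre of the loop's bar when seated in the keeper, an 18 mm wide steel hook, open at the top, on the middle of the lid's front: 18 mm ahead of the front face, 8 mm above its lower edge; axes as the lid's. Set by eye, slotted and packed: the hook truly sits up to 2.5 mm higher or lower and 5 mm nearer or farther than reported, so find it by feel
- keeper_lip (a point): nominal middle of the rolled top of the hook's lip, (-5.3, 0, 4.8) mm from the keeper point (same errors); the lip spans 3.5 to 7.1 mm ahead of it. Behind the bar a flat guide face, 3.5 mm behind the keeper point, rises to 16 mm above it. The slot is 7 mm wide for the 5 mm bar: with the bar 11 to 13 mm above the keeper point touch the guide, then slide down it until the bar sits
- lever: the latch lever: a steel plate 24 wide, 3 thick, from its pivot to its end 46 mm, end curled outward. Origin on its pivot. Folded down, its outer face is 8 mm ahead of the pivot, its end 46 mm below it; axes then as the case's
- latch_pivot (a point): the lever's pivot, fixed to the case at (-73, 0, 52) mm in its frame: 18 mm ahead of the front face, 42 mm below the nominal keeper point when the lid is shut
- lever_end (a point): point on the lever's outer face near its end where it is pushed: (-8, 0, -38) mm in the lever's frame
- lever_pin (a joint): lever angle in rad: 0 = folded down on the case front (latched), 1.57 = straight out, 2.4 = fully up. Light friction. Dead point near 0.25 to 0.45: below it the loop's pull snaps it shut; press it home. With the loop hooked the slack ends near 1.1 to 1.7; the push needed at its end then grows to some 3 to 14 N and falls again to the dead point
- loop: the loop: a U of 5 mm steel wire, 42 mm wide outside, legs at y = +-18.5 mm, turning on a pin in the lever at (5.5, 0, -15) mm in the lever's frame. Its bar is 52.5 mm from the pin. Origin on the pin; the legs run along its own -z. Grip it from above across both legs near the bar (42 mm); it can turn between the pads. Light friction: it stays where it is left
- loop_bar (a point): middle of the loop's bar: (0, 0, -52.5) mm in the loop's frame
- loop_pin (a joint): loop angle against the lever in rad: 0 = along the lever, grows as the loop swings up toward the lid; lever angle + loop angle = 3.14 when the loop points straight up
- tape_measure: yellow and black tape measure, 38 x 74 x 64 mm, origin under its centre; a bystander beside the case
- spare_battery: slide battery of a power tool, 100 x 68 x 48 mm, origin under its centre; a bystander beside the case
- screwdriver: blue-handled screwdriver, 26 x 192 x 25 mm, lying; a bystander
- electrical_tape: roll of black tape, 58 x 56 x 19 mm, lying flat; a bystander

How it is judged:
On the way, in this order (a step that is already met when the one before it is completed fails the run):
1. the lid is down on the seal (value of joint lid_hinge below 0.04 rad), for 0.2 s.
2. the loop's bar lies in the keeper hook, the lever still open (x of loop_bar in the frame of keeper between -0.0075 and 0.0075 m and z of loop_bar in the frame of keeper between -0.006 and 0.0045 m and value of joint lid_hinge below 0.04 rad and value of joint lever_pin above 0.6 rad), for 0.2 s.
At the end, for the whole second after the job is handed in: the lever is folded flat (within 0.1 rad); the loop's bar lies in the hook (within 7.5 mm in depth, 4.5 mm above to 6 mm below the keeper point) and pulls on it with over 6 N; the lid is drawn at least 0.01 rad (1.1 mm) into its seal; the case stands upright (within 0.05 rad) and still (x of loop_bar in the frame of keeper between -0.0075 and 0.0075 m and z of loop_bar in the frame of keeper between -0.006 and 0.0045 m and value of joint lever_pin below 0.1 rad and value of joint lid_hinge below -0.01 rad and contact force between loop and lid above 6 N and angle between case's own z axis and vertical below 0.05 rad and linear speed of case below 0.01 m/s); the robot touches nothing.
It fails at once if the lid is pushed with more than 25 N (contact force between any of the fingers, the arm and lid above 25 N).
It fails at once if the lever is pushed with more than 25 N (contact force between the fingers and lever_c0 above 25 N or contact force between the fingers and lever_c1 above 25 N).
It fails at once if while the fingers hold the loop (lever open beyond 0.9 rad), it is forced against the hook or the lid with more than 12 N (value of joint lever_pin above 0.9 rad and contact force between the fingers and loop above 0.5 N and contact force between loop and lid above 12 N).
It fails at once if the case is shoved more than 25 mm (distance of case from where it was at the start of the episode above 0.025 m).
It fails at once if a bystander is moved more than 25 mm (distance of any of tape_measure, spare_battery, screwdriver, electrical_tape from where it was at the start of the episode above 0.025 m).
It also fails if it takes over 72 s, if anything falls off the work surface, if the arm or the gripper's body presses on something with over 40 N, if the wrist force passes 120 N, or if a joint passes its speed limit or range.

### The arm

A 6-joint arm with a two-finger parallel gripper is mounted at the origin on a cart in front of the work surface, level with it; the furniture and walls round the work are solid. World frame = base frame: x ahead of the robot, y to its left, z up, the work surface at z = 0. Lengths are in m, angles in rad, forces in N, time in s.
With the tool pointing down it reaches from about 0.35 to 0.85 m from the base axis. Payload 8.1 kg.
Tool frame: the origin (TCP) lies midway between the tips of the shut fingers; the grasp point (between the pads) lies 19 mm behind it; z points along the fingers, y is the line along which they close (so a half turn about z gives the same grasp; the last joint's range is limited). The gripper opens to 85 mm and grips with 20 to 120 N. Pads are 22 mm wide; open, the fingers measure 114 mm over their backs; the gripper's body (76 mm by 85 mm) begins 54 mm behind the grasp point. The pads swing forward as they close: fully open they stand 13 mm farther back than shut.
Start: joints at [1.086, 0.13, 1.488, -0, 1.523, -0.085], TCP at [0.234, 0.553, 0.231] pointing down, gripper open.
Joint ranges: [-2.96, 2.96], [-0.89, 2.26], [0.02, 2.5], [-1.34, 4.48], [0, 2.73], [-2.66, 2.66]. Speed limits (rad/s): [2.39, 2.39, 2.79, 3.14, 3.14, 3.14].

### API

Orientations are given as [roll, pitch, yaw] about the fixed x, y, z axes, in that order (R = Rz(yaw) Ry(pitch) Rx(roll)).
In Python, from plant import state, get_image, camera_model, job_done gives the robot as it stands.
- The arm moves only by the tool jog_arm, never from a script. Its arguments are lists of equal length, an entry for each row: "offset": the shift along the tool's x, y, z in m, a list of three; "roll": the turn about the tool's z in degrees. In form: {"offset": [[dx, dy, dz], ...], "roll": [roll, ...]}. A call has 1 to 20 rows; each row shifts and turns the commanded pose from where the row before left it, along the tool's axes as they then stand; what a row does not reach is not made up. A row lasts 1/10 s, in which the tool goes at most 50 mm and 8.59 degrees, less where a joint would pass 70% of its speed; a pose out of reach is approached as far as the arm can. A call is refused whole if a number of a shift passes 0.05 or a number of a turn 8.59, either way. A call with a gripper value outside its range is refused whole. "gripper" is the closure, from 0 (fully open) to 1 (shut), set as the call begins (left out, the last holds). The fingers move at their own pace and stop on an object; the grip force is fixed at half the most. Time passes only in rows, so rows that do not move let the fingers close. It gives the time, the measured TCP pose, the force, the opening and the grip force at its end, in the units of the state.
- state(): the state, without advancing time (a new reading comes with each control period).
- get_image(name): name is "scene" or "top"; returns (picture, depth): 420x560x3 uint8, red, green, blue; 420x560 float32, m along the optical axis (not along the pixel's ray), 0 where there is no reading.
- camera_model(name): a dict with "camera_matrix" (3x3 intrinsics, pixels), "k1" (the pictures are not rectified: a ray, as slopes to the right and down, at radius r is drawn at 1 + k1 r^2 times it, then the intrinsics apply), "rvec" (rotation vector, rad) and "tvec" (3), from world to camera coordinates, as OpenCV has them. Camera axes: x right, y down, z forward; pixel columns grow to the right and rows downward; lengths in m; the calibration is good to about 2 mm. A picture is of the moment at which its call begins. camera_model takes no time and is no camera call.
- job_done(): hands the job in; it is judged then, once.
The state is a dict: "t": time; "qpos": joint angles; "qvel": joint speeds; "effort": joint torques, N m; "eef_pos": TCP position; "tcp_rot": TCP orientation; "contact_force": force on the tool from outside, world axes, zero at the start; "torque": the same for the moment, N m; "finger_gap": opening from 0.0 (shut) to 1.0 (fully open); "grasp_force": force on a finger pad.
Only numpy, scipy, OpenCV 4.12 (cv2) and the standard library are available. Lean on these libraries where they do the work, as an engineer would, in place of code of your own. Each camera call takes 0.05 s, during which the arm holds its last target. There are 200 camera calls.

## Working session

There is one attempt and no reset: what is moved stays moved. The work goes in short steps, Python scripts to look and compute and a tool call to move; the robot and the scene stay as the last step left them, time stands still between calls to the robot, and variables do not carry over. Pictures are saved under pics/ and viewed, at most 10 in all, crops included, and the job is handed in when it is done.

Besides the shell and the picture viewer there is one more tool, called after "Request:" as name(argument=value, ...) on one line, values as JSON. jog_arm: Moves the arm, as the interface text tells. Its arguments: {"type":"object","properties":{"offset":{"type":"array"},"roll":{"type":"array"},"gripper":{"type":"number"}},"required":["offset","roll"]}

```bash
mkdir -p pics
cat > h.py <<'E'
import numpy as np, cv2
from plant import state, get_image, camera_model, job_done
def snap(n):
    p,d=get_image(n); np.savez(f'/tmp/{n}.npz',p=p,d=d); return p,d
def save(p,f,crop=None,s=1):
    if crop: p=p[crop[1]:crop[3],crop[0]:crop[2]]
    cv2.imwrite(f,cv2.resize(p[:,:,::-1],None,fx=s,fy=s,interpolation=cv2.INTER_CUBIC))
def w(n,u,v,d):
    m=camera_model(n);K=np.array(m['camera_matrix'],float)
    x,y=(u-K[0,2])/K[0,0],(v-K[1,2])/K[1,1]
    rd=np.hypot(x,y);r=rd
    for _ in range(20): r=rd/(1+m['k1']*r*r)
    f=np.where(rd>0,r/np.maximum(rd,1e-12),1); x=x*f;y=y*f
    R=cv2.Rodrigues(np.array(m['rvec'],float))[0]
    P=np.stack([x*d,y*d,d+0*x],-1)-np.array(m['tvec']).ravel()
    return P@R
def cloud(n):
    z=np.load(f'/tmp/{n}.npz');d=z['d'];v,u=np.mgrid[:420,:560]
    return w(n,u.astype(float),v.astype(float),d)
E
python3 - <<'E'
from h import *
s=state();print({k:np.round(v,3).tolist() for k,v in s.items()})
a,_=snap('scene');b,_=snap('top');save(a,'pics/s0.png',s=1.4);save(b,'pics/t0.png',s=1.4)
for n in('scene','top'):
    m=camera_model(n);R=cv2.Rodrigues(np.array(m['rvec'],float))[0];print(n,-R.T@np.array(m['tvec']).ravel(),m['camera_matrix'],m['k1'])
E
```

```text
{'t': 0.0, 'qpos': [1.086, 0.131, 1.489, 0.0, 1.523, -0.085], 'qvel': [0.0, 0.003, 0.002, -0.0, 0.0, -0.001], 'effort': [-0.0, -56.939, -50.056, -0.0, 0.015, 0.0], 'eef_pos': [0.233, 0.552, 0.23], 'tcp_rot': [-3.14, -0.0, 2.742], 'contact_force': [-0.652, 0.156, -0.515], 'torque': [0.03, 0.014, 0.083], 'grasp_force': 0.0, 'finger_gap': 1.001}
scene [-0.33408807 -0.73437681  0.58048136] [[393.78192412   0.         282.91630615]
 [  0.         393.78192412 215.86472011]
 [  0.           0.           1.        ]] -0.10776113432983248
top [ 0.42710331 -0.08032278  1.36678685] [[507.56208822   0.         281.96917105]
 [  0.         507.56208822 214.97860787]
 [  0.           0.           1.        ]] -0.03719158884298707
```

View pics/s0.png

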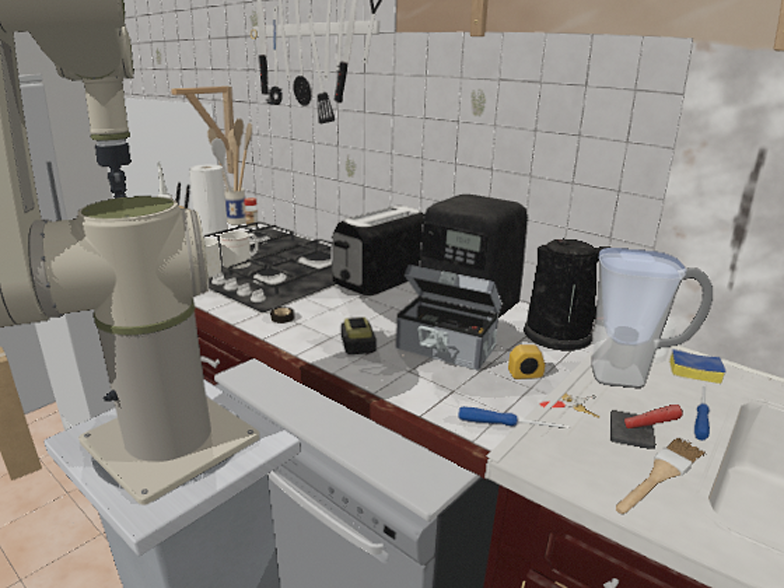

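View pics/t0.png

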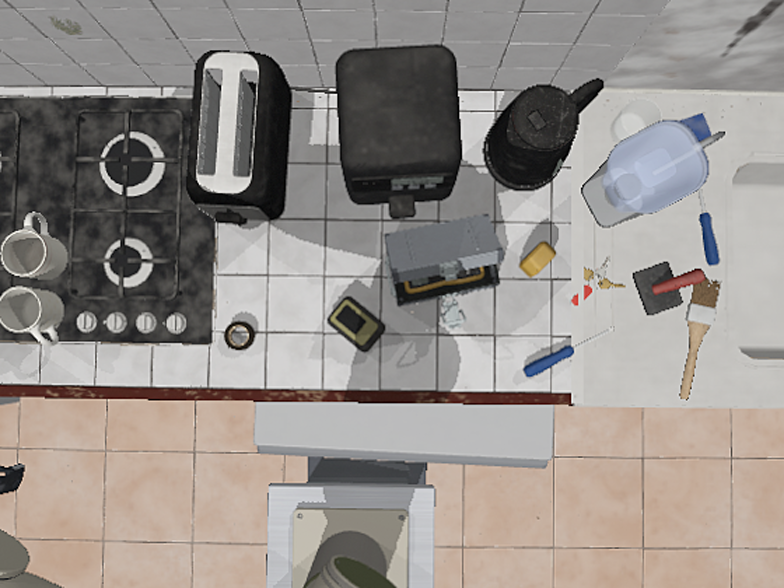

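The case stands near pixel (445,265) in the top view and (447,320) in the scene view. Its lid is half open and the latch faces the robot near (452,312). Next I'll fit the pose and look at crops.

Run:
```python
from h import *
a=np.load('/tmp/scene.npz')['p'];b=np.load('/tmp/top.npz')['p']
A=cv2.resize(a[180:270,270:370],None,fx=6,fy=6,interpolation=cv2.INTER_CUBIC)
B=cv2.resize(b[150:240,260:370],None,fx=6,fy=6,interpolation=cv2.INTER_CUBIC)
save(A,'pics/s1.png');save(B,'pics/t1.png')
C=cloud('top');S=cloud('scene')
for n,c,z in(('top',C,(150,245,265,375)),('scene',S,(180,270,270,370))):
    print(n)
    q=c[z[0]:z[1],z[2]:z[3]]
    for lo,hi in((.005,.03),(.03,.06),(.06,.075),(.075,.083),(.083,.1),(.1,.13),(.13,.16),(.16,.22)):
        p=q[(q[...,2]>lo)&(q[...,2]<hi)]
        print(lo,len(p),np.round(p.min(0),3),np.round(p.max(0),3))
```

```text
top
0.005 348 [ 0.425 -0.328  0.005] [ 0.682 -0.032  0.03 ]
0.03 704 [ 0.425 -0.323  0.03 ] [ 0.59  -0.036  0.06 ]
0.06 522 [ 0.452 -0.269  0.06 ] [ 0.659 -0.061  0.074]
0.075 110 [ 0.467 -0.265  0.075] [ 0.666 -0.065  0.083]
0.083 268 [ 0.459 -0.267  0.083] [ 0.665 -0.061  0.1  ]
0.1 663 [ 0.462 -0.249  0.1  ] [ 0.656 -0.059  0.13 ]
0.13 847 [ 0.541 -0.254  0.13 ] [ 0.634 -0.064  0.16 ]
0.16 1333 [ 0.528 -0.262  0.16 ] [ 0.602 -0.07   0.189]
scene
0.005 701 [ 0.491 -0.344  0.005] [0.878 0.147 0.03 ]
0.03 1071 [ 0.471 -0.34   0.03 ] [0.872 0.142 0.06 ]
0.06 1007 [ 0.451 -0.327  0.06 ] [0.867 0.142 0.075]
0.075 437 [ 0.461 -0.266  0.075] [0.859 0.141 0.083]
0.083 734 [ 0.456 -0.266  0.083] [0.857 0.144 0.1  ]
0.1 591 [ 0.456 -0.251  0.1  ] [0.859 0.143 0.13 ]
0.13 854 [ 0.531 -0.256  0.13 ] [0.849 0.009 0.16 ]
0.16 975 [ 0.524 -0.261  0.16 ] [ 0.829 -0.014  0.195]
```

View pics/s1.png

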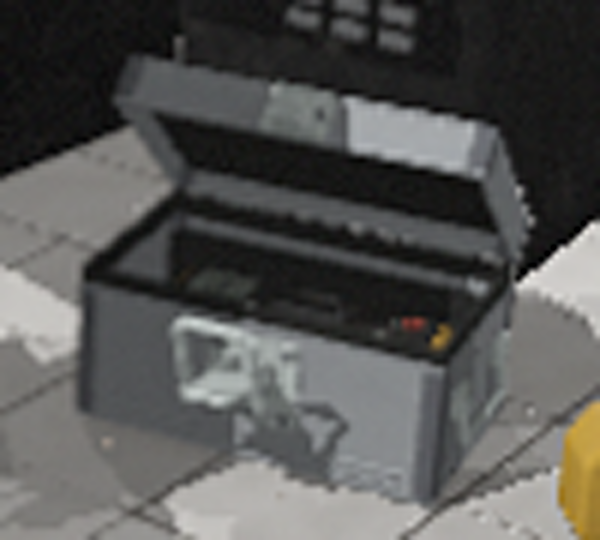

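View pics/t1.png

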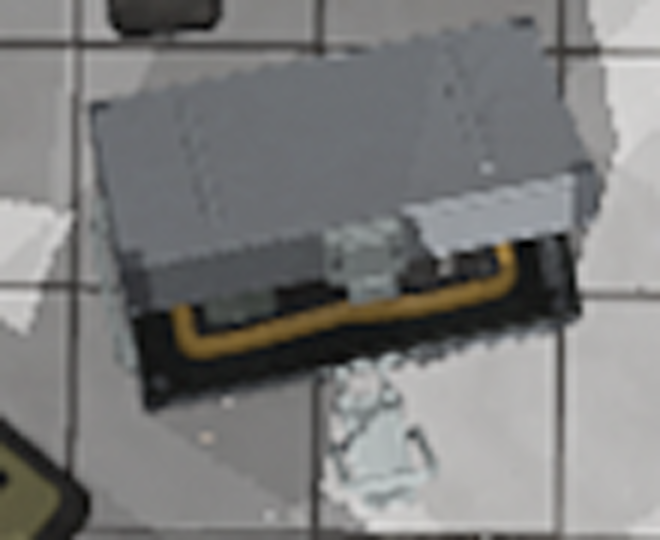

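```bash
cat >> h.py <<'E'
def atz(n,u,v,z):
    a=w(n,np.array(u,float),np.array(v,float),1.);b=w(n,np.array(u,float),np.array(v,float),2.)
    t=(z-a[...,2:])/(b[...,2:]-a[...,2:]);return a+t*(b-a)
E
python3 - <<'E'
from h import *
T=lambda c:atz('top',260+(c[0]-2.5)/6,150+(c[1]-2.5)/6,.078)
L,R=T((150,408)),T((580,318));print('top rim corners',L,R,np.linalg.norm(L-R))
Sx=lambda c:atz('scene',270+(c[0]-2.5)/6,180+(c[1]-2.5)/6,.078)
L2,R2,B2=Sx((85,275)),Sx((445,362)),Sx((513,265));print('scene',L2,R2,B2,np.linalg.norm(L2-R2))
for a,b in((L,R),(L2,R2)):
    e=(a-b)/np.linalg.norm(a-b);yaw=np.arctan2(-e[0],e[1]);print('yaw',yaw,'ctr',(a+b)/2+.055*np.array([np.cos(yaw),np.sin(yaw),0]))
# front face points scene
S=cloud('scene');q=S[180:270,270:370].reshape(-1,3)
yaw=.2
# line fit front face robust
m=(q[:,2]>.02)&(q[:,2]<.07)&(q[:,0]>.44)&(q[:,0]<.56)&(q[:,1]>-.26)&(q[:,1]<-.06)
p=q[m];best=(0,)
rng=np.random.default_rng(0)
for _ in range(2000):
    i,j=rng.choice(len(p),2,False);d=p[j,:2]-p[i,:2];l=np.linalg.norm(d)
    if l<.05: continue
    nrm=np.array([d[1],-d[0]])/l;r=abs((p[:,:2]-p[i,:2])@nrm)<.0015
    if r.sum()>best[0]:best=(r.sum(),r)
pp=p[best[1]];c=pp.mean(0);u,s,vt=np.linalg.svd(pp[:,:2]-c[:2]);n=vt[1];n*=np.sign(n[0]);print('front',len(pp),c,'yaw',np.arctan2(n[1],n[0]),'range',np.sort((pp[:,:2]-c[:2])@vt[0])[[0,-1]])
# lid top plane
for nm in('top','scene'):
    C=cloud(nm).reshape(-1,3)
    C=C[(C[:,2]>.13)&(C[:,2]<.2)&(C[:,0]>.52)&(C[:,0]<.67)&(C[:,1]<-.05)&(C[:,1]>-.27)]
    best=(0,)
    for _ in range(1000):
        t=C[rng.choice(len(C),3,False)];n=np.cross(t[1]-t[0],t[2]-t[0]);n/=np.linalg.norm(n)+1e-12
        r=abs((C-t[0])@n)<.0015
        if r.sum()>best[0]:best=(r.sum(),r)
    pp=C[best[1]];c=pp.mean(0);n=np.linalg.svd(pp-c)[2][2];n*=np.sign(n[2]);print(nm,'lid plane',len(pp),c,n,np.arccos(n[2]))
E
```

```text
top rim corners [ 0.49281272 -0.08680988  0.078     ] [ 0.53339293 -0.26900375  0.078     ] 0.1866583997482781
scene [ 0.50149932 -0.07846241  0.078     ] [ 0.54006688 -0.26291467  0.078     ] [ 0.65669076 -0.23334218  0.078     ] 0.18844121762188612
yaw 0.21915367552473664 ctr [ 0.56678733 -0.16594961  0.078     ]
yaw 0.20612274250063178 ctr [ 0.57461885 -0.1594319   0.078     ]
front 441 [ 0.51274949 -0.17451167  0.04423263] yaw 0.20880187769639902 range [-0.09677966  0.08576984]
top lid plane 990 [ 0.58605598 -0.1612471   0.15831053] [0.68350254 0.13082916 0.71812813] 0.7696875717225078
scene lid plane 284 [ 0.55251894 -0.16755247  0.17398598] [-0.69954589 -0.15269139  0.69808372] 0.7980786358074708
```

```bash
cat >> h.py <<'E'
YAW=.209; XC=.5205; YC=-.2775
ex=np.array([np.cos(YAW),np.sin(YAW),0]);ey=np.array([-np.sin(YAW),np.cos(YAW),0])
def loc(P): return np.stack([P@ex-XC,P@ey-YC,P[...,2]],-1)
def wld(p): p=np.asarray(p,float);return (p[...,:1]+XC)*ex+(p[...,1:2]+YC)*ey+p[...,2:]*np.array([0,0,1.])
E
python3 - <<'E'
from h import *
for n in('top','scene'):
    P=loc(cloud(n)).reshape(-1,3)
    # lid top, front face of lid, case front
    th=.77;d=P-np.array([.055,0,.086]);c,s=np.cos(th),np.sin(th)
    lx=d[:,0]*c-d[:,2]*s; lz=d[:,0]*s+d[:,2]*c
    for nm,m in(('lidtop',(abs(lz-.026)<.003)&(lx>-.1)&(lx<-.02)&(abs(d[:,1])<.11)),('lidfront',(abs(lx+.11)<.004)&(lz>0.003)&(lz<.024)&(abs(d[:,1])<.11)),('casefront',(abs(P[:,0]+.055)<.004)&(P[:,2]>.015)&(P[:,2]<.07)&(abs(P[:,1])<.11))):
        y=np.sort(P[m][:,1]); print(n,nm,len(y),np.round(y[[0,3,-4,-1]],4) if len(y)>9 else '', np.round(np.median(lz[m]),4),np.round(np.median(lx[m]),4))
    m=(lx<-.116)&(lx>-.15)&(abs(d[:,1])<.04)&(lz>-.02)&(lz<.03);print('hook',m.sum(),np.round(np.c_[lx,P[:,1],lz][m][:25],3).tolist() )
    m=(P[:,0]<-.061)&(P[:,0]>-.16)&(abs(P[:,1])<.05)&(P[:,2]>.012)
    q=P[m];q=q[np.argsort(q[:,0])];print('latch',len(q));print(np.round(q[::max(1,len(q)//60)],3).tolist())
E
```

```text
top lidtop 1378 [-0.0965 -0.0961  0.0927  0.093 ] 0.0266 -0.0607
top lidfront 433 [-0.0962 -0.0943  0.0911  0.0925] 0.014 -0.1091
top casefront 97 [-0.0926 -0.0856  0.0858  0.0934] -0.1086 -0.0455
hook 87 [[-0.116, -0.005, 0.026], [-0.116, -0.014, 0.024], [-0.117, -0.002, 0.024], [-0.12, -0.004, 0.026], [-0.119, -0.007, 0.025], [-0.122, -0.009, 0.026], [-0.117, -0.012, 0.022], [-0.117, -0.014, 0.022], [-0.12, 0.005, 0.025], [-0.119, 0.003, 0.024], [-0.12, 0.001, 0.025], [-0.118, -0.002, 0.022], [-0.121, -0.004, 0.024], [-0.122, -0.009, 0.023], [-0.119, -0.011, 0.02], [-0.118, -0.014, 0.019], [-0.118, 0.01, 0.022], [-0.118, 0.005, 0.021], [-0.118, 0.003, 0.02], [-0.119, 0.001, 0.02], [-0.117, -0.004, 0.018], [-0.118, -0.006, 0.018], [-0.119, -0.009, 0.018], [-0.116, -0.014, 0.014], [-0.117, -0.016, 0.015]]
latch 245
[[-0.115, -0.006, 0.072], [-0.114, -0.001, 0.066], [-0.113, -0.009, 0.065], [-0.112, 0.009, 0.065], [-0.111, 0.003, 0.068], [-0.11, 0.008, 0.068], [-0.109, -0.013, 0.065], [-0.108, 0.005, 0.061], [-0.107, 0.001, 0.105], [-0.107, -0.01, 0.097], [-0.106, -0.021, 0.096], [-0.
[... 3142 characters left out ...]
-0.094, -0.01, 0.059], [-0.094, -0.019, 0.065], [-0.093, -0.019, 0.061], [-0.093, -0.016, 0.057], [-0.093, -0.019, 0.058], [-0.092, -0.019, 0.055], [-0.092, 0.005, 0.051], [-0.091, 0.0, 0.065], [-0.091, -0.009, 0.054], [-0.09, 0.019, 0.063], [-0.09, -0.012, 0.058], [-0.09, 0.009, 0.049], [-0.089, 0.01, 0.064], [-0.089, 0.019, 0.049], [-0.087, 0.008, 0.064], [-0.087, 0.002, 0.065], [-0.086, -0.01, 0.059], [-0.085, -0.003, 0.063], [-0.083, -0.005, 0.062], [-0.081, -0.001, 0.064], [-0.079, 0.006, 0.064], [-0.077, -0.007, 0.047], [-0.075, -0.002, 0.061], [-0.074, 0.005, 0.062], [-0.072, 0.012, 0.063], [-0.071, -0.009, 0.061], [-0.067, 0.001, 0.06], [-0.063, 0.009, 0.059], [-0.061, 0.034, 0.022]]
```

The case is at yaw ≈ 0.209, the lid is open about 0.77 rad and the lever is at about 1.78 rad. The loop points up and outward, with its bar at case (-108, 0, 98) mm. I'll shut the lid first.

```bash
cat >> h.py <<'E'
def totool(d,psi): # world shift -> tool shift
    c,s=np.cos(psi),np.sin(psi);return np.round([d[0]*c+d[1]*s,d[0]*s-d[1]*c,-d[2]],4)
E
python3 - <<'E'
from h import *
t=wld([.0,0,.24]);print(t);d=t-np.array(state()['eef_pos']);print(d,totool(d,state()['tcp_rot'][2])/18)
th=np.linspace(.77,0,8);lx,lz=-.098,.026
x=.055+lx*np.cos(th)+lz*np.sin(th);z=.086-lx*np.sin(th)+lz*np.cos(th);print(np.round(np.c_[th,x,z],4))
E
```

```text
[ 0.56674953 -0.16346703  0.24      ]
[ 0.3334657  -0.71571199  0.00967923] [-0.03254444 -0.02941667 -0.00053889]
[[ 0.77    0.0027  0.1729]
 [ 0.66   -0.0065  0.1666]
 [ 0.55   -0.015   0.1594]
 [ 0.44   -0.0226  0.1513]
 [ 0.33   -0.0293  0.1424]
 [ 0.22   -0.035   0.1328]
 [ 0.11   -0.0396  0.1226]
 [ 0.     -0.043   0.112 ]]
```

Request:
jog_arm(offset=[[-0.0325, -0.0294, -0.0005], [-0.0325, -0.0294, -0.0005], [-0.0325, -0.0294, -0.0005], [-0.0325, -0.0294, -0.0005], [-0.0325, -0.0294, -0.0005], [-0.0325, -0.0294, -0.0005], [-0.0325, -0.0294, -0.0005], [-0.0325, -0.0294, -0.0005], [-0.0325, -0.0294, -0.0005], [-0.0325, -0.0294, -0.0005], [-0.0325, -0.0294, -0.0005], [-0.0325, -0.0294, -0.0005], [-0.0325, -0.0294, -0.0005], [-0.0325, -0.0294, -0.0005], [-0.0325, -0.0294, -0.0005], [-0.0325, -0.0294, -0.0005], [-0.0325, -0.0294, -0.0005], [-0.0325, -0.0294, -0.0005]], roll=[0, 0, 0, 0, 0, 0, 0, 0, 0, 0, 0, 0, 0, 0, 0, 0, 0, 0], gripper=1)

```text
t: 1.9
eef_pos: [0.5666, -0.1642, 0.2397]
tcp_rot: [3.142, -0.001, 2.742]
contact_force: [1.2, 0.8, 0.1]
finger_gap: 0.002
grasp_force: 0.0
```

Request:
jog_arm(offset=[[0, 0, 0], [0, 0, 0], [0, 0, 0], [0, 0, 0], [0, 0, 0], [0, 0, 0], [0, 0, 0], [0, 0, 0], [0, 0, 0], [0, 0, 0], [0, 0, 0], [0, 0, 0], [0, 0, 0], [0, 0, 0], [0, 0, 0], [0, 0, 0], [0, 0, 0], [0, 0, 0]], roll=[8.54, 8.54, 8.54, 8.54, 8.54, 8.54, 8.54, 8.54, 8.54, 8.54, 8.54, 8.54, 8.54, 8.54, 8.54, 8.54, 8.54, 0])

```text
t: 3.7
eef_pos: [0.5661, -0.1624, 0.2397]
tcp_rot: [-3.141, 0.001, 0.205]
contact_force: [0.5, 0.2, 0.7]
finger_gap: 0.005
grasp_force: 0.0
```

Run:
```python
from h import *
s=state();print({k:np.round(v,4).tolist() for k,v in s.items()});print(loc(np.array(s['eef_pos'])))
```

```text
{'t': 3.7, 'qpos': [-0.3664, 0.0982, 1.5076, -0.0, 1.5368, 0.999], 'qvel': [-0.0007, 0.0006, -0.0008, 0.0021, -0.0005, -0.1861], 'effort': [-0.0041, -55.4288, -50.2577, 0.0002, 0.0053, 2.9306], 'eef_pos': [0.5661, -0.1624, 0.2397], 'tcp_rot': [-3.1411, 0.0008, 0.2054], 'contact_force': [0.5117, 0.1888, 0.7009], 'torque': [0.0534, -0.0106, 0.0189], 'grasp_force': 0.0, 'finger_gap': 0.0045}
[-0.00037478  0.00117387  0.23974174]
```

Request:
jog_arm(offset=[[0, 0.001, 0.015], [0, 0, 0.015], [0, 0, 0.015], [0, 0, 0.012], [0, 0, 0.005], [-0.003, 0, 0.004], [-0.003, 0, 0.004], [-0.004, 0, 0.004], [-0.004, 0, 0.004], [-0.004, 0, 0.004]], roll=[0, 0, 0, 0, 0, 0, 0, 0, 0, 0])

```text
t: 4.7
eef_pos: [0.5487, -0.1672, 0.1576]
tcp_rot: [-3.142, 0.0, 0.209]
contact_force: [-0.3, 0.8, 0.0]
finger_gap: -0.004
grasp_force: 0.0
```

Request:
jog_arm(offset=[[-0.003, 0, 0.004], [-0.004, 0, 0.005], [-0.003, 0, 0.005], [-0.003, 0, 0.005], [-0.003, 0, 0.005]], roll=[0, 0, 0, 0, 0])

```text
t: 5.2
eef_pos: [0.5332, -0.1704, 0.1338]
tcp_rot: [-3.142, -0.0, 0.208]
contact_force: [1.1, 0.4, 1.1]
finger_gap: -0.003
grasp_force: 0.6
```

Run:
```python
from h import *
p,_=snap('scene');save(p,'pics/s2.png',(250,130,390,270),4)
s=state();print(loc(np.array(s['eef_pos'])),s['contact_force'])
```

```text
[-0.03503845  0.00036076  0.13272155] [-0.13511668 -0.15926119 -0.94309973]
```

View pics/s2.png

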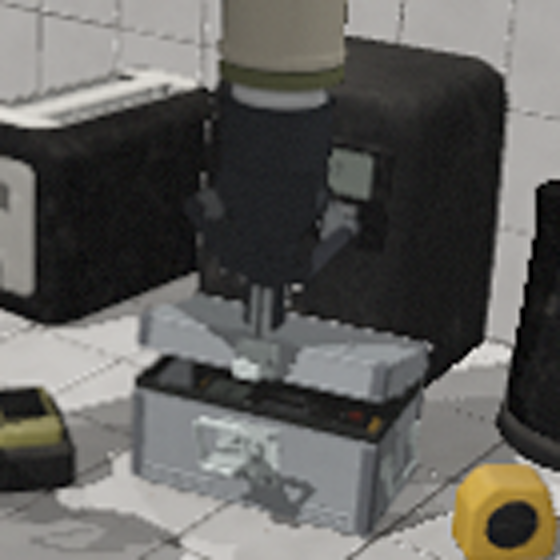

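The fingers (265,310) are pushing the lid down and it is now open only about 0.2 rad. I'll keep going.

Request:
jog_arm(offset=[[-0.002, 0, 0.004], [-0.002, 0, 0.004], [-0.002, 0, 0.004], [-0.001, 0, 0.003], [-0.001, 0, 0.003], [0, 0, 0.002], [0, 0, 0.001], [0, 0, 0]], roll=[0, 0, 0, 0, 0, 0, 0, 0])

```text
t: 6.05
eef_pos: [0.5253, -0.1721, 0.113]
tcp_rot: [-3.141, 0.0, 0.208]
contact_force: [0.8, -0.5, -0.6]
finger_gap: 0.001
grasp_force: 0.0
```

Request:
jog_arm(offset=[[0, 0, 0.001], [0, 0, 0.0005], [0, 0, 0]], roll=[0, 0, 0])

```text
t: 6.35
eef_pos: [0.5256, -0.1721, 0.1119]
tcp_rot: [3.141, -0.0, 0.208]
contact_force: [-1.0, -0.4, 1.5]
finger_gap: 0.001
grasp_force: 0.6
```

Request:
jog_arm(offset=[[0, 0, 0.0005], [0, 0, 0]], roll=[0, 0])

```text
t: 6.55
eef_pos: [0.5255, -0.1721, 0.1116]
tcp_rot: [3.142, 0.0, 0.208]
contact_force: [-3.0, 0.4, 4.7]
finger_gap: -0.0
grasp_force: 2.4
```

Request:
jog_arm(offset=[[0, 0, 0.0005], [0, 0, 0], [0, 0, 0]], roll=[0, 0, 0])

```text
t: 6.85
eef_pos: [0.5255, -0.1722, 0.1114]
tcp_rot: [3.141, 0.0, 0.208]
contact_force: [-4.6, 1.0, 7.0]
finger_gap: -0.002
grasp_force: 3.6
```

The lid is on the seal. I'll lift off, back away to the front, open the fingers and measure the latch again.

Request:
jog_arm(offset=[[0, 0, -0.005], [0, 0, -0.03], [0, 0, -0.03], [-0.02, 0, -0.02], [-0.04, 0, 0], [-0.04, 0, 0], [-0.04, 0, 0], [-0.04, 0, 0], [0, 0, 0]], roll=[0, 0, 0, 0, 0, 0, 0, 0, 0], gripper=1)

```text
t: 7.75
eef_pos: [0.3463, -0.2098, 0.1955]
tcp_rot: [3.141, 0.001, 0.205]
contact_force: [1.4, -0.1, 0.8]
finger_gap: 0.002
grasp_force: 0.0
```

Run:
```python
from h import *
s=state();print(loc(np.array(s['eef_pos'])),s['contact_force'])
for n in('scene','top'):
    p,_=snap(n)
    P=loc(cloud(n)).reshape(-1,3)
    m=(abs(P[:,0])<.05)&(abs(P[:,1])<.09)&(P[:,2]>.09)&(P[:,2]<.14);q=P[m]
    if len(q): print(n,'lidtop z',np.median(q[:,2]),np.polyfit(q[:,0],q[:,2],1),'n',len(q))
    m=(abs(P[:,0]+.055)<.004)&(P[:,2]>.015)&(P[:,2]<.07)&(abs(P[:,1])<.11);q=P[m];print('front',np.median(q[:,0]),np.polyfit(q[:,1],q[:,0],1))
    m=(P[:,0]<-.061)&(P[:,0]>-.14)&(abs(P[:,1])<.03)&(P[:,2]>.085)&(P[:,2]<.12);q=P[m];q=q[np.argsort(q[:,0])];print(np.round(q,3).tolist())
    if n=='scene':save(p,'pics/s3.png',(260,170,380,270),6)
```

```text
[-0.22522027  0.00040424  0.195549  ] [ 1.39009748 -0.05066636  0.81928832]
scene lidtop z 0.11379786227005084 [0.00850752 0.11384206] n 828
front -0.05502276544948828 [-0.00044692 -0.05504066]
[[-0.116, -0.012, 0.098], [-0.114, 0.013, 0.097], [-0.114, 0.004, 0.099], [-0.114, 0.004, 0.096], [-0.113, -0.008, 0.095], [-0.113, -0.014, 0.097], [-0.113, 0.016, 0.095], [-0.113, 0.002, 0.096], [-0.113, 0.011, 0.1], [-0.112, 0.011, 0.097], [-0.112, -0.001, 0.099], [-0.112, -0.007, 0.098], [-0.112, -0.016, 0.094], [-0.112, 0.014, 0.099], [-0.112, 0.02, 0.094], [-0.112, -0.001, 0.096], [-0.112, -0.013, 0.093], [-0.111, 0.017, 0.097], [-0.111, -0.016, 0.09], [-0.111, 0.008, 0.096], [-0.111, 0.003, 0.098], [-0.11, -0.009, 0.098], [-0.11, -0.015, 0.096], [-0.11, -0.003, 0.096], [-0.11, -0.018, 0.094], [-0.109, -0.018, 0.087], [-0.109, -0.012, 0.098], [-0.109, 0.018, 0.09], [-0.108, 0.021, 0.089], [-0.108, -0.018, 0.09], [-0.107, 0.019, 0.086], [-0.078, 0.008, 0.098], [-0.078, 0.001, 0.09], [-0.078, 0.005, 0.098], [-0.078, -0.001, 0.097], [-0.077, -0.004, 0.091], [-0.076, -0.004, 0.094], [-0.076, 
[... 2803 characters left out ...]
1, -0.011, 0.091], [-0.07, 0.005, 0.093], [-0.07, -0.009, 0.086], [-0.069, -0.006, 0.088], [-0.069, -0.003, 0.091], [-0.069, -0.0, 0.093], [-0.068, 0.002, 0.089], [-0.068, 0.004, 0.091], [-0.068, -0.009, 0.092], [-0.067, -0.006, 0.089], [-0.067, 0.006, 0.085], [-0.066, -0.004, 0.088], [-0.066, -0.001, 0.091], [-0.065, 0.001, 0.087], [-0.065, 0.004, 0.09], [-0.065, -0.009, 0.088], [-0.065, -0.007, 0.09], [-0.065, 0.006, 0.089], [-0.064, -0.004, 0.089], [-0.063, -0.002, 0.087], [-0.063, 0.005, 0.109], [-0.063, -0.008, 0.106], [-0.063, 0.001, 0.094], [-0.063, 0.007, 0.109], [-0.063, -0.006, 0.105], [-0.062, -0.003, 0.106], [-0.062, -0.001, 0.109], [-0.061, 0.002, 0.107], [-0.061, -0.008, 0.11]]
```

View pics/s3.png

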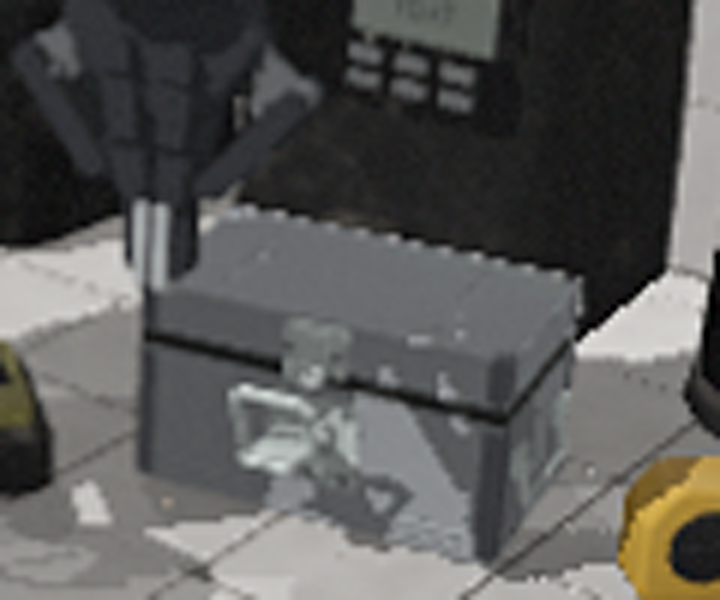

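The lid is shut on its seal. The hook is at about (315,355) and the loop stands up and outward at (285,415), with its bar near case (-110, 0, 96) mm. I'll go over it and grip it.

Request:
jog_arm(offset=[[0, 0, 0], [0, 0, 0], [0.029, 0, 0], [0.029, 0, 0], [0.029, 0, 0], [0.029, 0, 0], [0, 0, 0.03], [0, 0, 0.03], [0, 0, 0.03], [0, 0, 0.02], [0, 0, 0.018], [0, 0, 0]], roll=[0, 0, 0, 0, 0, 0, 0, 0, 0, 0, 0, 0], gripper=0)

```text
t: 9.05
eef_pos: [0.4613, -0.1836, 0.0644]
tcp_rot: [-3.138, 0.005, 0.209]
contact_force: [-0.3, 0.2, -0.2]
finger_gap: 1.001
grasp_force: 0.0
```

Run:
```python
from h import *
s=state();print(loc(np.array(s['eef_pos'])),s['contact_force'],s['finger_gap'])
p,_=snap('scene');save(p,'pics/s4.png',(260,170,380,270),6)
```

```text
[-0.10733522  0.00219721  0.06439931] [-0.28824326  0.21156095 -0.1656199 ] 1.0005353907468768
```

View pics/s4.png

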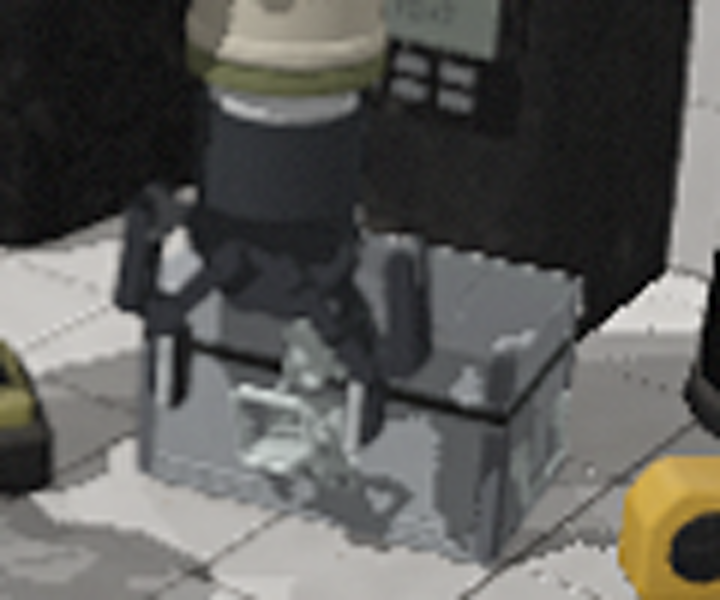

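The fingers (170,370) and (360,400) straddle the loop. I'll close them.

Request:
jog_arm(offset=[[0, 0.0015, 0], [0, 0, 0], [0, 0, 0], [0, 0, 0], [0, 0, 0], [0, 0, 0], [0, 0, 0]], roll=[0, 0, 0, 0, 0, 0, 0], gripper=1)

```text
t: 9.8
eef_pos: [0.4638, -0.1871, 0.0683]
tcp_rot: [3.141, -0.001, 0.208]
contact_force: [1.2, -0.6, 2.6]
finger_gap: 0.464
grasp_force: 60.1
```

Run:
```python
from h import *
s=state();print(loc(np.array(s['eef_pos'])),s['contact_force'],s['finger_gap'],s['grasp_force'])
p,_=snap('scene');save(p,'pics/s5.png',(260,170,380,270),6)
```

```text
[-0.10564061 -0.00180146  0.06834554] [ 1.20099912 -0.59853646  2.64595104] 0.46449006509539076 60.1262678951025
```

View pics/s5.png

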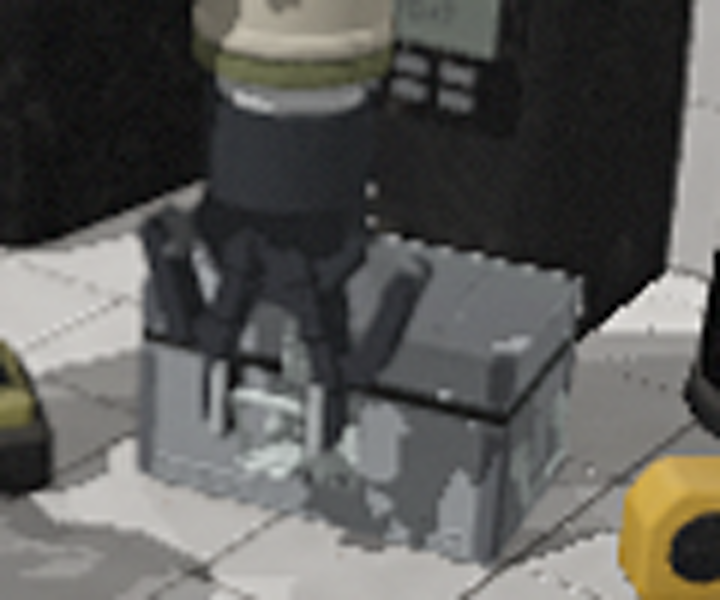

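Request:
jog_arm(offset=[[0.003, -0.001, -0.002], [0.003, -0.001, -0.002], [0.003, 0, -0.002], [0.003, 0, -0.002], [0.003, 0, -0.001], [0.003, 0, -0.001], [0.002, 0, -0.001], [0, 0, 0]], roll=[0, 0, 0, 0, 0, 0, 0, 0])

```text
t: 10.65
eef_pos: [0.4803, -0.1814, 0.0775]
tcp_rot: [-3.141, 0.005, 0.208]
contact_force: [-5.0, -6.5, -1.0]
finger_gap: 0.461
grasp_force: 61.5
```

Run:
```python
from h import *
s=state();print(loc(np.array(s['eef_pos'])),s['contact_force'],s['finger_gap'],s['grasp_force'])
for n in('top','scene'):
    snap(n)
    P=loc(cloud(n)).reshape(-1,3)
    m=(P[:,0]<-.061)&(P[:,0]>-.13)&(abs(P[:,1])<.016)&(P[:,2]>.09)&(P[:,2]<.125);q=P[m];q=q[np.argsort(q[:,0])];print(n,np.round(q,3).tolist())
    m=(P[:,0]<-.071)&(P[:,0]>-.13)&(abs(P[:,1])<.011)&(P[:,2]>.05)&(P[:,2]<.09);q=P[m];q=q[np.argsort(q[:,0])];print('lev',np.round(q[::3],3).tolist())
    m=(abs(P[:,0]+.055)<.004)&(P[:,2]>.015)&(P[:,2]<.07)&(abs(P[:,1])<.11);q=P[m];print('front',np.median(q[:,0]),len(q))
```

```text
[-0.08827469  0.000387    0.07749732] [-4.9697414  -6.45768115 -1.00954588] 0.4609058991366751 61.47742085158825
top []
lev []
front -0.051893932504064766 19
scene [[-0.102, 0.004, 0.109], [-0.101, 0.008, 0.108], [-0.1, -0.013, 0.103], [-0.1, -0.01, 0.108], [-0.099, 0.005, 0.104], [-0.099, -0.016, 0.106], [-0.098, 0.012, 0.109], [-0.098, 0.003, 0.108], [-0.098, -0.006, 0.107], [-0.098, -0.0, 0.105], [-0.097, 0.015, 0.107], [-0.097, -0.012, 0.105], [-0.096, 0.003, 0.104], [-0.096, -0.009, 0.103], [-0.096, 0.013, 0.104], [-0.096, -0.006, 0.103], [-0.096, 0.016, 0.103], [-0.095, -0.011, 0.107], [-0.095, 0.001, 0.107], [-0.095, -0.002, 0.104], [-0.094, -0.014, 0.101], [-0.093, 0.011, 0.107], [-0.093, -0.001, 0.106], [-0.074, 0.006, 0.09], [-0.073, 0.001, 0.097], [-0.072, -0.005, 0.095], [-0.071, -0.001, 0.097], [-0.071, 0.005, 0.096], [-0.069, 0.006, 0.11], [-0.067, -0.002, 0.108], [-0.067, 0.01, 0.099], [-0.067, 0.004, 0.11], [-0.067, 0.007, 0.103], [-0.067, 0.001, 0.104], [-0.066, -0.005, 0.105], [-0.066, -0.002, 0.102], [-0.066, 0.01, 0.095], [-0.066, 0.001, 0.101], [-0.065, 0.002, 0.
[... 304 characters left out ...]
05, 0.102], [-0.063, 0.005, 0.096], [-0.062, 0.013, 0.112], [-0.062, 0.003, 0.096], [-0.062, 0.009, 0.097], [-0.062, 0.015, 0.092], [-0.062, 0.016, 0.108], [-0.062, -0.001, 0.093], [-0.061, 0.009, 0.103], [-0.061, 0.016, 0.102]]
lev [[-0.116, 0.005, 0.075], [-0.112, 0.01, 0.075], [-0.112, 0.004, 0.073], [-0.11, -0.005, 0.072], [-0.103, -0.008, 0.069], [-0.099, 0.006, 0.07], [-0.095, 0.005, 0.068], [-0.094, 0.002, 0.068], [-0.092, 0.002, 0.055], [-0.091, -0.009, 0.064], [-0.09, 0.006, 0.053], [-0.089, -0.002, 0.067], [-0.088, -0.002, 0.054], [-0.085, 0.006, 0.067], [-0.084, -0.009, 0.057], [-0.081, -0.008, 0.062], [-0.075, -0.001, 0.089], [-0.072, 0.01, 0.089]]
front -0.054562418656830314 851
```

Request:
jog_arm(offset=[[0, 0.001, 0], [0, 0, 0], [0, 0, 0], [-0.004, 0, 0], [-0.005, 0, 0], [0, 0, 0]], roll=[0, 0, 0, 0, 0, 0], gripper=0.35)

```text
t: 11.35
eef_pos: [0.473, -0.1835, 0.0787]
tcp_rot: [-3.141, 0.0, 0.208]
contact_force: [0.2, 0.2, -1.3]
finger_gap: 0.65
grasp_force: 0.0
```

Run:
```python
from h import *
s=state();print(loc(np.array(s['eef_pos'])),s['contact_force'],s['finger_gap'],s['grasp_force'])
for n in('scene',):
    snap(n)
    P=loc(cloud(n)).reshape(-1,3)
    m=(P[:,0]<-.08)&(P[:,0]>-.13)&(abs(P[:,1])<.016)&(P[:,2]>.09)&(P[:,2]<.125);q=P[m];print(n,len(q),np.round(np.median(q,0),4))
    m=(P[:,0]<-.071)&(P[:,0]>-.13)&(abs(P[:,1])<.011)&(P[:,2]>.05)&(P[:,2]<.09);q=P[m];q=q[np.argsort(q[:,0])];print('lev',np.round(q[::4],3).tolist())
```

```text
[-0.09582249 -0.00017292  0.07866801] [ 0.17653751  0.23992123 -1.27391352] 0.6497557652306952 0.0
scene 23 [-0.0973 -0.0023  0.1056]
lev [[-0.117, 0.011, 0.077], [-0.113, 0.006, 0.073], [-0.112, -0.008, 0.073], [-0.104, -0.008, 0.07], [-0.099, -0.009, 0.061], [-0.094, -0.01, 0.065], [-0.093, 0.009, 0.069], [-0.09, 0.006, 0.056], [-0.089, -0.008, 0.06], [-0.087, -0.001, 0.066], [-0.085, -0.003, 0.066], [-0.084, -0.009, 0.057], [-0.077, 0.007, 0.063], [-0.072, 0.007, 0.089]]
```

Request:
jog_arm(offset=[[-0.002, 0, 0.001], [-0.001, 0, 0], [0, 0, 0]], roll=[0, 0, 0])

```text
t: 11.7
eef_pos: [0.4707, -0.1842, 0.0777]
tcp_rot: [-3.142, 0.0, 0.208]
contact_force: [0.1, 0.2, 0.9]
finger_gap: 0.655
grasp_force: 0.0
```

Request:
jog_arm(offset=[[0, 0, 0], [0, 0, 0], [0, 0, 0], [0, 0, 0], [0, 0, 0]], roll=[0, 0, 0, 0, 0], gripper=1)

```text
t: 12.2
eef_pos: [0.4709, -0.1841, 0.0778]
tcp_rot: [-3.141, -0.0, 0.208]
contact_force: [-0.7, 1.7, 1.7]
finger_gap: 0.462
grasp_force: 60.1
```

Request:
jog_arm(offset=[[0.002, 0, -0.0005], [0.002, 0, -0.0005], [0.002, 0, -0.0005], [0.002, 0, 0], [0.002, 0, 0], [0, 0, 0]], roll=[0, 0, 0, 0, 0, 0])

```text
t: 12.8
eef_pos: [0.4797, -0.182, 0.0785]
tcp_rot: [-3.141, 0.002, 0.208]
contact_force: [-4.9, -0.5, -2.3]
finger_gap: 0.464
grasp_force: 60.5
```

```bash
cat > m.py <<'E'
from h import *
s=state();f=np.array(s['contact_force']);print(np.round(loc(np.array(s['eef_pos'])),4),np.round([f@ex,f@ey,f[2]],1),s['finger_gap'])
snap('scene');P=loc(cloud('scene')).reshape(-1,3)
m=(P[:,0]<-.06)&(P[:,0]>-.13)&(abs(P[:,1])<.014)&(P[:,2]>.09)&(P[:,2]<.125);q=P[m];q=q[np.argsort(q[:,0])];print(len(q),np.round(q[:24,[0,2]]*1000).astype(int).tolist())
m=(P[:,0]<-.071)&(P[:,0]>-.13)&(abs(P[:,1])<.011)&(P[:,2]>.05)&(P[:,2]<.09);q=P[m];q=q[np.argsort(q[:,0])];print('lev',np.round(q[::4,[0,2]]*1000).astype(int).tolist())
E
python3 m.py
```

```text
[-0.089  -0.0001  0.0785] [-4.9  0.5 -2.3] 0.4642915306689971
54 [[-90, 107], [-90, 105], [-90, 105], [-89, 105], [-89, 108], [-89, 107], [-89, 106], [-88, 105], [-88, 101], [-88, 105], [-88, 103], [-87, 107], [-87, 106], [-87, 102], [-86, 103], [-86, 107], [-86, 105], [-86, 107], [-84, 106], [-77, 96], [-76, 92], [-76, 94], [-75, 93], [-73, 95]]
lev [[-116, 75], [-113, 72], [-110, 72], [-101, 69], [-97, 69], [-94, 68], [-92, 56], [-90, 66], [-89, 52], [-88, 50], [-86, 59], [-83, 65], [-77, 51], [-75, 90]]
```

Request:
jog_arm(offset=[[0.001, 0, -0.001], [0.002, 0, -0.001], [0.002, 0, 0], [0.002, 0, 0], [0.002, 0, 0], [0, 0, 0]], roll=[0, 0, 0, 0, 0, 0])

```text
t: 13.45
eef_pos: [0.489, -0.1801, 0.0809]
tcp_rot: [-3.141, 0.001, 0.208]
contact_force: [-4.6, 0.0, -1.4]
finger_gap: 0.465
grasp_force: 60.7
```

```bash
python3 m.py
```

```text
[-0.0795 -0.0001  0.0809] [-4.5  1.  -1.4] 0.4654938971607919
58 [[-84, 109], [-82, 107], [-82, 106], [-82, 109], [-81, 104], [-81, 106], [-81, 109], [-81, 109], [-81, 108], [-81, 107], [-80, 106], [-79, 105], [-79, 108], [-79, 109], [-77, 91], [-76, 95], [-75, 107], [-75, 99], [-75, 96], [-74, 97], [-74, 97], [-74, 96], [-74, 96], [-73, 92]]
lev [[-114, 81], [-111, 78], [-108, 76], [-98, 73], [-92, 68], [-90, 70], [-89, 69], [-87, 52], [-83, 57], [-76, 90], [-73, 90]]
```

Request:
jog_arm(offset=[[0.0015, 0, 0], [0.0015, 0, 0], [0.001, 0, 0], [0.001, 0, 0], [0, 0, 0]], roll=[0, 0, 0, 0, 0])

```text
t: 14.0
eef_pos: [0.4937, -0.1792, 0.0811]
tcp_rot: [-3.141, 0.001, 0.208]
contact_force: [-5.8, -0.2, 1.0]
finger_gap: 0.46
grasp_force: 61.1
```

Request:
jog_arm(offset=[[0.0005, 0, 0], [0.0005, 0, 0], [0, 0, 0]], roll=[0, 0, 0])

```text
t: 14.3
eef_pos: [0.4943, -0.1791, 0.081]
tcp_rot: [-3.141, 0.002, 0.208]
contact_force: [-8.3, -1.4, 0.2]
finger_gap: 0.463
grasp_force: 61.2
```

Request:
jog_arm(offset=[[0.0005, 0, 0], [0.0005, 0, 0], [0, 0, 0]], roll=[0, 0, 0])

```text
t: 14.6
eef_pos: [0.4955, -0.1788, 0.081]
tcp_rot: [-3.141, 0.002, 0.209]
contact_force: [-8.0, 0.4, -0.5]
finger_gap: 0.458
grasp_force: 61.0
```

```bash
python3 m.py
```

```text
[-0.0729 -0.0002  0.081 ] [-7.7  2.1 -0.5] 0.4583401099789583
68 [[-81, 110], [-81, 98], [-77, 97], [-77, 93], [-76, 91], [-76, 105], [-76, 94], [-76, 108], [-75, 93], [-75, 96], [-75, 91], [-74, 105], [-74, 106], [-74, 105], [-74, 94], [-74, 92], [-74, 107], [-74, 107], [-73, 98], [-73, 96], [-73, 108], [-73, 108], [-73, 109], [-73, 108]]
lev [[-109, 83], [-108, 83], [-105, 79], [-99, 77], [-92, 64], [-91, 56], [-90, 56], [-88, 57], [-82, 57], [-74, 62], [-72, 64]]
```

Request:
jog_arm(offset=[[0.0005, 0, 0], [0.0005, 0, 0], [0, 0, 0]], roll=[0, 0, 0])

```text
t: 14.95
eef_pos: [0.4969, -0.1785, 0.0811]
tcp_rot: [-3.141, 0.001, 0.208]
contact_force: [-4.6, 0.2, -0.1]
finger_gap: 0.457
grasp_force: 61.3
```

Request:
jog_arm(offset=[[0.0005, 0, 0], [0.0005, 0, 0], [0, 0, 0]], roll=[0, 0, 0])

```text
t: 15.25
eef_pos: [0.4976, -0.1784, 0.0811]
tcp_rot: [-3.141, 0.001, 0.207]
contact_force: [-6.9, 0.0, 0.9]
finger_gap: 0.459
grasp_force: 61.6
```

Request:
jog_arm(offset=[[0.0005, 0, 0], [0.0005, 0, 0], [0, 0, 0]], roll=[0, 0, 0])

```text
t: 15.55
eef_pos: [0.4983, -0.1782, 0.0811]
tcp_rot: [-3.141, 0.002, 0.207]
contact_force: [-8.0, -0.8, 1.0]
finger_gap: 0.463
grasp_force: 61.7
```

Request:
jog_arm(offset=[[0.0005, 0, 0], [0.0005, 0, 0], [0, 0, 0]], roll=[0, 0, 0])

```text
t: 15.85
eef_pos: [0.4998, -0.1779, 0.0813]
tcp_rot: [-3.141, 0.001, 0.209]
contact_force: [-6.1, -0.3, 1.0]
finger_gap: 0.459
grasp_force: 61.3
```

```bash
python3 m.py
```

```text
[-0.0685 -0.0002  0.0813] [-6.  1.  1.] 0.4585948101516312
62 [[-78, 91], [-77, 98], [-76, 98], [-76, 97], [-75, 90], [-75, 93], [-74, 98], [-74, 108], [-74, 107], [-74, 95], [-74, 94], [-74, 93], [-73, 109], [-73, 107], [-73, 91], [-73, 106], [-73, 95], [-73, 108], [-73, 93], [-73, 92], [-73, 106], [-72, 96], [-72, 109], [-72, 107]]
lev [[-108, 88], [-106, 86], [-105, 81], [-102, 82], [-95, 60], [-91, 58], [-90, 58], [-89, 63], [-85, 58], [-83, 70], [-75, 62], [-74, 61], [-73, 55]]
```

```bash
cat >> m.py <<'E'
m=(P[:,0]<-.05)&(P[:,0]>-.13)&(abs(P[:,1])<.014)&(P[:,2]>.102)&(P[:,2]<.1115);print('hi',np.round(np.sort(P[m][:,0])*1000,1).tolist())
p=np.load('/tmp/scene.npz')['p'];save(p,'pics/z.png',(290,200,350,245),12)
E
python3 m.py|tail -1
```

```text
hi [-76.4, -76.1, -74.8, -73.2, -72.3, -72.1, -71.8, -71.2, -70.8, -70.7, -69.9, -69.6, -69.4, -68.3, -68.2, -68.1, -67.0, -66.3, -66.3, -64.6, -64.5, -63.8, -63.5, -63.4, -63.2, -62.4, -62.4, -61.5, -61.3, -61.1, -61.0, -59.4, -59.0, -57.8, -57.7, -55.0, -54.4, -53.7]
```

View pics/z.png

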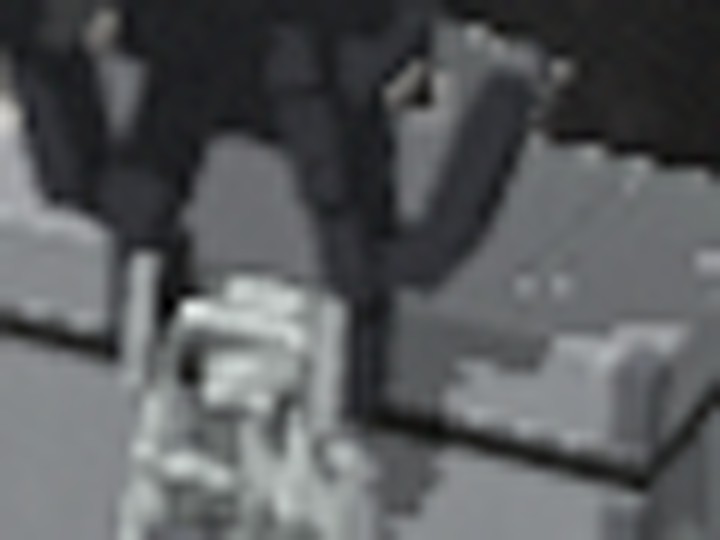

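The view shows the bar (240,320) in front of the guide plate and above the lip (240,380). I'll keep feeling forward for the guide.

Request:
jog_arm(offset=[[0.0005, 0, 0], [0, 0, 0]], roll=[0, 0])

```text
t: 16.15
eef_pos: [0.5008, -0.1778, 0.0814]
tcp_rot: [-3.142, -0.0, 0.208]
contact_force: [-4.4, 0.7, -1.3]
finger_gap: 0.459
grasp_force: 61.4
```

Request:
jog_arm(offset=[[0.0005, 0, 0], [0, 0, 0]], roll=[0, 0])

```text
t: 16.35
eef_pos: [0.5012, -0.1777, 0.0814]
tcp_rot: [-3.141, -0.0, 0.208]
contact_force: [-5.0, 1.0, 0.7]
finger_gap: 0.462
grasp_force: 61.5
```

Request:
jog_arm(offset=[[0.0005, 0, 0], [0, 0, 0]], roll=[0, 0])

```text
t: 16.55
eef_pos: [0.5016, -0.1776, 0.0814]
tcp_rot: [-3.141, 0.0, 0.208]
contact_force: [-4.9, 0.8, 1.0]
finger_gap: 0.46
grasp_force: 61.6
```

Run:
```python
from h import *
s=state();f=np.array(s['contact_force']);print(np.round(loc(np.array(s['eef_pos'])),4),np.round([f@ex,f@ey,f[2]],1))
Q=[]
for i in range(6):
    snap('scene');Q.append(loc(cloud('scene')))
A=np.median(Q,0);P=A.reshape(-1,3)
m=(abs(P[:,0]+.055)<.004)&(P[:,2]>.015)&(P[:,2]<.07)&(abs(P[:,1])<.11);print('front',np.median(P[m][:,0]))
for c in range(300,334,3):
    col=A[205:240,c];ok=(abs(col[:,1])<.025)&(col[:,0]<-.03)
    print(c,' '.join('%d:%d,%d'%(205+i,*np.round(1000*col[i,[0,2]])) for i in np.where(ok)[0]))
```

```text
[-0.0667 -0.0003  0.0814] [-4.6  1.8  1. ]
front -0.05448351800412385
300 
303 205:-84,173 206:-85,171 207:-82,166 208:-85,165 209:-83,161 210:-84,159 211:-84,156 212:-84,152 213:-84,150 214:-77,143 215:-79,141 216:-77,137 218:-71,128 219:-73,126 220:-72,123 221:-75,121 222:-74,117 223:-74,114 224:-73,111 225:-73,108 226:-72,104 227:-72,101 228:-74,99 229:-75,96 230:-76,94 231:-77,91 232:-78,89 233:-77,85 234:-78,82 237:-104,87 238:-103,84 239:-95,76
306 205:-82,174 206:-80,170 207:-76,166 208:-78,163 209:-78,160 210:-78,157 211:-65,149 212:-61,144 213:-58,139 220:-50,114 221:-54,113 222:-55,110 223:-54,107 224:-54,103 225:-69,108 226:-70,105 227:-55,94 228:-54,91 229:-54,88 230:-54,85 231:-55,82 232:-53,78 233:-55,76 234:-57,73 235:-57,70 236:-57,67 237:-56,63 238:-105,87 239:-103,83
309 205:-78,174 206:-79,172 207:-77,168 208:-78,165 209:-77,162 210:-77,159 218:-31,113 219:-38,113 220:-47,115 221:-51,114 222:-53,111 223:-60,111 224:-63,110 225:-67,109 226:-70,107 227:-64,101 228:-63,98 229:-64,95 230:-77,99 231:-75,95 232:-74,91 233:-54,77 234:-52,73 235:-56,72 236:-55,68 237:-57,6
[... 566 characters left out ...]
60,110 226:-60,107 227:-69,108 228:-71,106 229:-72,103 230:-73,101 231:-72,98 232:-74,95 233:-78,94 234:-76,90 235:-78,88 236:-78,85 237:-80,83 238:-57,68 239:-56,64
318 205:-78,180 206:-79,177 207:-78,174 208:-78,171 209:-78,168 210:-80,166 211:-80,163 212:-83,161 213:-83,159 214:-84,156 215:-84,153 216:-83,150 217:-79,145 218:-79,142 219:-79,139 220:-78,136 221:-80,134 222:-80,131 223:-80,128 224:-79,124 225:-76,120 226:-75,117 227:-75,114 228:-74,110 229:-74,107 230:-74,104 231:-74,101 232:-74,98 233:-75,95 234:-75,92 235:-70,86 236:-55,75 237:-57,73 238:-57,70 239:-57,67
321 209:-53,159 210:-56,157 211:-60,156 212:-62,154 213:-62,151 215:-59,144 216:-61,142 217:-59,138
324 
327 
330 
333
```

Request:
jog_arm(offset=[[0, 0, 0.001], [0, 0, 0.001], [0, 0, 0]], roll=[0, 0, 0])

```text
t: 17.15
eef_pos: [0.5015, -0.1776, 0.0794]
tcp_rot: [-3.141, 0.0, 0.208]
contact_force: [-5.9, 0.1, 0.2]
finger_gap: 0.46
grasp_force: 61.6
```

Request:
jog_arm(offset=[[0, 0, 0.001], [0, 0, 0.001], [0, 0, 0]], roll=[0, 0, 0])

```text
t: 17.45
eef_pos: [0.5013, -0.1777, 0.0772]
tcp_rot: [-3.141, 0.001, 0.208]
contact_force: [-5.8, -0.9, 0.2]
finger_gap: 0.461
grasp_force: 61.4
```

Request:
jog_arm(offset=[[0, 0, 0.001], [0, 0, 0.0005], [0, 0, 0]], roll=[0, 0, 0])

```text
t: 17.75
eef_pos: [0.5013, -0.1777, 0.0756]
tcp_rot: [-3.141, 0.001, 0.208]
contact_force: [-5.3, -0.2, -0.2]
finger_gap: 0.464
grasp_force: 61.5
```

Request:
jog_arm(offset=[[0, 0, 0.001], [0, 0, 0.0005], [0, 0, 0]], roll=[0, 0, 0])

```text
t: 18.05
eef_pos: [0.5013, -0.1777, 0.0741]
tcp_rot: [-3.141, 0.001, 0.208]
contact_force: [-5.7, -0.1, -1.9]
finger_gap: 0.458
grasp_force: 61.4
```

Request:
jog_arm(offset=[[0, 0, 0.001], [0, 0, 0]], roll=[0, 0])

```text
t: 18.25
eef_pos: [0.5014, -0.1777, 0.0731]
tcp_rot: [-3.141, 0.001, 0.208]
contact_force: [-4.2, -0.3, -1.1]
finger_gap: 0.461
grasp_force: 61.4
```

Request:
jog_arm(offset=[[0, 0, 0.001], [0, 0, 0.0005], [0, 0, 0]], roll=[0, 0, 0])

```text
t: 18.55
eef_pos: [0.5016, -0.1776, 0.0717]
tcp_rot: [-3.141, 0.0, 0.208]
contact_force: [-4.1, 0.5, -1.5]
finger_gap: 0.459
grasp_force: 61.3
```

Request:
jog_arm(offset=[[0, 0, 0.001], [0, 0, 0]], roll=[0, 0])

```text
t: 18.75
eef_pos: [0.5018, -0.1776, 0.0707]
tcp_rot: [-3.142, -0.0, 0.208]
contact_force: [-3.5, 1.5, -1.4]
finger_gap: 0.457
grasp_force: 61.3
```

```bash
cat > k.py <<'E'
from h import *
s=state();f=np.array(s['contact_force']);print(np.round(loc(np.array(s['eef_pos'])),4),np.round([f@ex,f@ey,f[2]],1))
Q=[]
for i in range(5):
    snap('scene');Q.append(loc(cloud('scene')))
A=np.median(Q,0)
for c in range(300,322,3):
    col=A[218:246,c];ok=(abs(col[:,1])<.03)&(col[:,0]<-.058)
    print(c,' '.join('%d:%d,%d'%(218+i,*np.round(1000*col[i,[0,2]])) for i in np.where(ok)[0]))
E
python3 k.py
```

```text
[-0.0665 -0.0003  0.0707] [-3.1  2.2 -1.4]
300 220:-80,125 221:-81,122 222:-80,118 223:-81,116 229:-78,96 230:-78,93 231:-79,90 232:-77,86 233:-77,83 234:-79,81 235:-77,76 244:-86,53 245:-87,50
303 218:-79,132 219:-77,128 220:-69,121 221:-72,120 222:-69,115 223:-70,113 224:-74,111 225:-73,108 226:-75,106 227:-71,101 228:-71,98 229:-72,95 230:-71,91 231:-74,90 232:-75,87 233:-76,84 234:-76,82 235:-76,78 236:-76,75 237:-77,73 243:-89,60 244:-93,59 245:-98,59
306 228:-69,99 229:-71,97 240:-72,63 241:-76,61 242:-80,61 243:-84,60 244:-90,60 245:-95,60
309 223:-58,111 224:-65,111 225:-64,108 226:-64,104 227:-64,101 228:-64,98 229:-70,98 230:-75,98 231:-74,94 232:-75,91 240:-58,57 241:-72,62 242:-77,61 243:-83,62 244:-88,61 245:-92,60
312 224:-60,111 225:-63,109 226:-65,107 227:-65,104 228:-65,101 229:-63,97 230:-70,97 231:-74,96 232:-74,93 233:-73,90 237:-58,69 241:-70,63 242:-73,62 243:-77,61 244:-78,58 245:-75,53
315 218:-85,143 219:-83,139 220:-81,135 224:-58,112 225:-62,111 226:-60,107 227:-61,104 228:-63,102 229:-61,98 230:-60,94 231:-69,96 232:-72,94 233:-78,94 234:-77,91 235:-78,88 236:-78,85 237:-78,82 238:-77,79 239:-77,75 240:-78,73
318 218:-82,144 219:-84,142 220:-80,137 221:-80,134 222:-78,130 223:-79,127 224:-79,124 225:-79,121 226:-81,119 227:-78,115 228:-75,110 229:-71,105 230:-73,103 231:-74,101 232:-75,98 233:-74,95 234:-73,91 235:-74,88 236:-74,86 237:-74,82 238:-67,75
321 218:-59,135 219:-59,132 220:-59,129 222:-68,127 229:-63,103 230:-67,103 234:-64,89 235:-64,85
```

The bar is between the lip and the guide, so I'll seat it.

Request:
jog_arm(offset=[[0, 0, 0.0005], [0, 0, 0]], roll=[0, 0])

```text
t: 19.2
eef_pos: [0.5018, -0.1776, 0.0703]
tcp_rot: [-3.142, -0.0, 0.208]
contact_force: [-3.0, 1.5, -1.4]
finger_gap: 0.462
grasp_force: 61.4
```

Request:
jog_arm(offset=[[0, 0, 0.0005], [0, 0, 0]], roll=[0, 0])

```text
t: 19.4
eef_pos: [0.5019, -0.1776, 0.0699]
tcp_rot: [3.142, -0.0, 0.208]
contact_force: [-1.9, 2.8, -0.8]
finger_gap: 0.46
grasp_force: 61.3
```

Request:
jog_arm(offset=[[0, 0, 0.0005], [0, 0, 0]], roll=[0, 0])

```text
t: 19.6
eef_pos: [0.5019, -0.1776, 0.0694]
tcp_rot: [3.142, -0.001, 0.208]
contact_force: [-1.8, 3.1, -0.4]
finger_gap: 0.462
grasp_force: 61.5
```

Request:
jog_arm(offset=[[0, 0, 0.0005], [0, 0, 0]], roll=[0, 0])

```text
t: 19.8
eef_pos: [0.502, -0.1776, 0.069]
tcp_rot: [3.141, -0.001, 0.208]
contact_force: [-2.2, 2.1, 0.2]
finger_gap: 0.462
grasp_force: 61.5
```

Request:
jog_arm(offset=[[0, 0, 0.0005], [0, 0, 0]], roll=[0, 0])

```text
t: 20.0
eef_pos: [0.502, -0.1777, 0.0686]
tcp_rot: [3.141, -0.001, 0.208]
contact_force: [-1.4, 3.2, 2.2]
finger_gap: 0.459
grasp_force: 61.7
```

Request:
jog_arm(offset=[[0, 0, 0.0005], [0, 0, 0]], roll=[0, 0])

```text
t: 20.2
eef_pos: [0.502, -0.1777, 0.0682]
tcp_rot: [3.141, -0.001, 0.208]
contact_force: [-2.0, 5.0, 4.2]
finger_gap: 0.458
grasp_force: 61.9
```

Seated: the vertical force rose to 4 N. I'll release, withdraw upward and check.

Request:
jog_arm(offset=[[0, 0, 0], [0, 0, 0], [0, 0, 0], [0, 0, 0]], roll=[0, 0, 0, 0], gripper=0.3)

```text
t: 20.6
eef_pos: [0.5017, -0.1779, 0.0678]
tcp_rot: [3.141, -0.0, 0.208]
contact_force: [-0.1, -0.1, -1.2]
finger_gap: 0.701
grasp_force: 0.0
```

Request:
jog_arm(offset=[[-0.002, 0, -0.01], [-0.002, 0, -0.03], [0, 0, -0.03], [0, 0, -0.03], [-0.02, 0, 0], [-0.03, 0, 0], [-0.03, 0, 0], [-0.03, 0, 0], [-0.02, 0, 0], [0, 0, 0]], roll=[0, 0, 0, 0, 0, 0, 0, 0, 0, 0], gripper=1)

```text
t: 21.6
eef_pos: [0.369, -0.2059, 0.1685]
tcp_rot: [3.141, -0.0, 0.206]
contact_force: [0.9, 0.2, -0.3]
finger_gap: -0.002
grasp_force: 0.0
```

```bash
sed -i 's/218:246/218:256/;s/218+i/218+i/;s/300,322,3/299,326,2/' k.py; python3 k.py
python3 - <<'E'
from h import *
p,_=snap('scene');save(p,'pics/s6.png',(285,200,345,250),12)
E
```

```text
[-0.2023 -0.0005  0.1685] [ 0.9  0.  -0.3]
299 249:-113,52 250:-118,52
301 239:-80,66 240:-81,64 241:-85,63 242:-84,59 243:-84,56 244:-85,53 245:-86,51 246:-98,55 247:-103,54 248:-106,53 249:-111,53 250:-118,54 251:-118,50
303 230:-72,92 231:-73,89 232:-74,87 233:-74,84 234:-76,81 235:-77,79 236:-77,76 237:-76,72 243:-86,59 244:-88,56 245:-93,56 246:-99,56 247:-102,55 248:-105,54 249:-109,53 250:-113,52 251:-120,54
305 229:-72,96 230:-72,93 236:-58,67 240:-72,62 241:-77,61 242:-80,60 243:-84,59 244:-89,59 245:-93,58 246:-97,57 247:-101,56 248:-104,55 249:-107,54 250:-111,53 251:-117,53 252:-118,51
307 223:-61,111 224:-61,108 225:-60,104 226:-61,101 227:-62,99 228:-62,96 229:-73,98 230:-75,96 231:-73,92 232:-74,89 239:-64,62 240:-66,60 241:-73,61 242:-78,60 243:-82,60 244:-85,58 245:-89,57 246:-93,57 247:-98,56 248:-103,56 249:-105,54 250:-109,53
309 224:-62,110 225:-65,108 226:-64,105 227:-64,101 228:-67,100 229:-68,97 230:-74,97 231:-74,94 232:-74,91 241:-73,62 242:-77,61 243:-81,60 244:-85,59 245:-89,59 246:-93,58 247:-95,56 248:-97,54 249:-95,50 250:-95,47
311 224:-60,110 225:-66,110 226:-64,106 227:-66,104 228:-64,100 229:-63,96 230:-73,98 231:-74,96 232:-75,93 233:-75,90 242:-78,63 243:-79,61 244:-82,59 245:-82,56 246:-83,54 247:-81,49 249:-87,46 250:-88,44
313 224:-59,111 225:-64,110 226:-66,108 227:-64,104 228:-65,102 229:-65,99 230:-68,97 231:-71,95 232:-64,89 240:-63,63 241:-64,60 242:-81,67 243:-81,64 244:-83,62 245:-85,60 246:-84,56 247:-85,53 248:-86,51 249:-86,47 250:-87,45
315 225:-60,110 226:-59,106 227:-61,104 228:-61,101 229:-62,98 230:-60,95 231:-69,96 232:-72,95 233:-73,92 234:-74,89 235:-74,86 236:-75,84 237:-76,81 238:-78,79 239:-75,74 240:-78,73 249:-58,33
317 238:-59,70 239:-59,67
319 
321 
323 
325
```

View pics/s6.png

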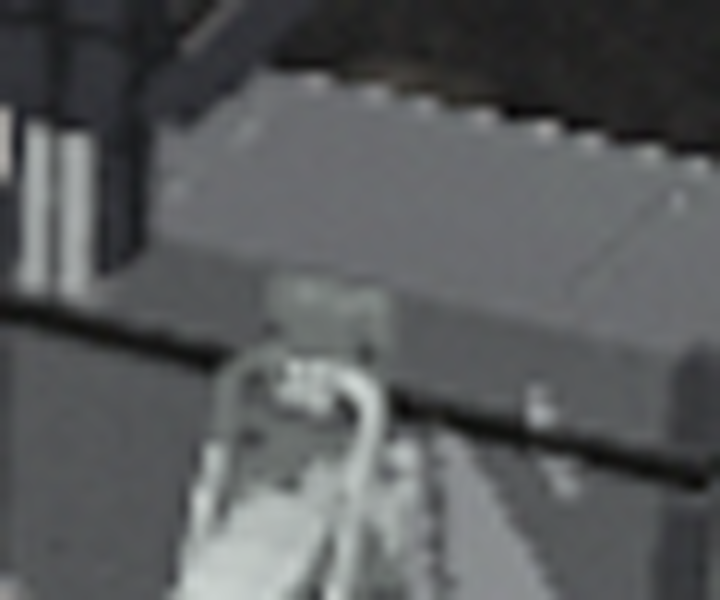

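The loop bar passes behind the hook lip at (310,390), so it is hooked. The lever is at about 1.35 rad. I'll bring the shut fingers above the lever end.

Request:
jog_arm(offset=[[0.03, 0, 0], [0.03, 0, 0], [0.0195, 0, 0.02], [0, 0, 0.03], [0, 0, 0.03], [0, 0, 0.025], [0, 0, 0]], roll=[0, 0, 0, 0, 0, 0, 0])

```text
t: 22.6
eef_pos: [0.4457, -0.1868, 0.0586]
tcp_rot: [-3.136, 0.006, 0.209]
contact_force: [-0.6, 1.0, 0.6]
finger_gap: 0.002
grasp_force: 0.0
```

Request:
jog_arm(offset=[[0, 0, 0.003], [0, 0, 0.003], [0, 0, 0.003], [0, 0, 0.002], [0.001, 0, 0.002], [0, 0, 0]], roll=[0, 0, 0, 0, 0, 0])

```text
t: 23.2
eef_pos: [0.4495, -0.1888, 0.0499]
tcp_rot: [3.141, -0.0, 0.208]
contact_force: [0.1, 0.7, -0.1]
finger_gap: -0.004
grasp_force: 0.1
```

```bash
python3 k.py | head -1
```

```text
[-0.1199 -0.0005  0.0499] [ 0.2  0.7 -0.1]
```

Request:
jog_arm(offset=[[0, 0, 0.003], [0, 0, 0.003], [0, 0, 0.003], [0, 0, 0.002], [0, 0, 0]], roll=[0, 0, 0, 0, 0])

```text
t: 23.95
eef_pos: [0.4493, -0.1887, 0.0386]
tcp_rot: [3.142, 0.0, 0.208]
contact_force: [1.4, -0.1, 1.7]
finger_gap: 0.001
grasp_force: 0.4
```

Request:
jog_arm(offset=[[0.001, 0, 0.002], [0.001, 0, 0.002], [0.001, 0, 0.002], [0.001, 0, 0.002], [0, 0, 0]], roll=[0, 0, 0, 0, 0])

```text
t: 24.45
eef_pos: [0.4531, -0.1878, 0.0304]
tcp_rot: [-3.141, 0.0, 0.208]
contact_force: [-0.9, -0.7, 0.7]
finger_gap: -0.005
grasp_force: 0.3
```

Request:
jog_arm(offset=[[0.002, 0, 0.002], [0.002, 0, 0.002], [0.002, 0, 0.002], [0, 0, 0]], roll=[0, 0, 0, 0])

```text
t: 24.85
eef_pos: [0.4591, -0.1864, 0.0244]
tcp_rot: [-3.141, 0.0, 0.208]
contact_force: [-0.3, -0.0, 0.0]
finger_gap: 0.002
grasp_force: 0.1
```

Request:
jog_arm(offset=[[0.0015, 0, 0.0015], [0.002, 0, 0.0015], [0.002, 0, 0.001], [0, 0, 0]], roll=[0, 0, 0, 0])

```text
t: 25.25
eef_pos: [0.4649, -0.1854, 0.0207]
tcp_rot: [-3.142, -0.0, 0.208]
contact_force: [-0.2, 0.2, -0.0]
finger_gap: -0.001
grasp_force: 0.1
```

```bash
python3 k.py
```

```text
[-0.1042 -0.0003  0.0207] [-0.2  0.2 -0. ]
299 218:-142,160 219:-143,158 220:-142,154 221:-118,140 222:-116,136 223:-117,133 224:-118,131 225:-121,130 226:-124,128 227:-125,126 228:-123,122 229:-124,119 230:-126,117 231:-124,113 232:-122,109 233:-122,106 234:-122,103 235:-121,100 236:-120,96 237:-122,94 238:-123,92 239:-120,87 240:-117,82 241:-117,79 242:-117,76 243:-116,73 244:-118,70 245:-118,68 246:-117,64 247:-113,58 248:-113,55 249:-110,51 250:-113,49 251:-110,44 252:-111,41 253:-112,39 254:-111,35 255:-113,33
301 218:-142,161 219:-142,159 220:-142,156 221:-141,153 222:-115,137 223:-116,134 224:-116,131 225:-116,128 226:-117,126 227:-116,122 228:-118,121 229:-117,117 230:-117,114 231:-118,112 232:-118,109 233:-118,106 234:-119,103 235:-118,100 236:-118,96 237:-121,95 238:-121,92 239:-119,88 240:-116,83 241:-116,80 242:-116,77 243:-115,74 244:-117,72 245:-116,68 246:-117,65 247:-113,60 248:-115,58 249:-116,55 250:-115,52 251:-115,49 252:-116,46 253:-114,42 254:-118,41 255:-115,36
303 218:-143,163 219:-141,159 220:-141,157 221:-141,154 222:-117,139 223:-114,134 224:-116,133 225:-1
[... 2165 characters left out ...]
:-114,69 248:-81,47 249:-81,43 250:-81,40 251:-78,35 252:-79,32
313 218:-127,162 219:-128,159 220:-127,156 221:-125,153 222:-115,145 223:-115,142 224:-114,139 225:-113,135 226:-116,133 227:-115,130 228:-115,127 229:-116,125 230:-115,122 231:-117,119 232:-116,116 233:-114,112 234:-114,109 240:-62,63 241:-99,80 242:-116,86 243:-117,84 244:-116,80 245:-116,77 246:-116,74 247:-118,72 248:-58,35 249:-75,41 250:-77,39 251:-76,35
315 221:-114,148 222:-114,146 223:-113,142 224:-116,141 225:-116,138 226:-115,134 227:-116,132 232:-112,116 233:-70,90 234:-71,88 235:-72,85 236:-71,81 237:-74,80 238:-71,75 239:-72,73 246:-74,52 247:-73,48 248:-71,44 250:-72,38
317 246:-58,45 247:-58,41
319 
321 
323 
325
```

The lever already seems to have snapped in (face at x ≈ -80). I'll press it home gently.

Request:
jog_arm(offset=[[0.003, 0, 0.001], [0.003, 0, 0.001], [0.003, 0, 0.001], [0, 0, 0]], roll=[0, 0, 0, 0])

```text
t: 25.9
eef_pos: [0.4738, -0.1835, 0.0177]
tcp_rot: [3.142, -0.0, 0.208]
contact_force: [-0.2, 0.2, -0.2]
finger_gap: -0.002
grasp_force: 0.0
```

Request:
jog_arm(offset=[[0.001, 0, 0], [0.001, 0, 0], [0, 0, 0]], roll=[0, 0, 0])

```text
t: 26.2
eef_pos: [0.4754, -0.1832, 0.0178]
tcp_rot: [3.142, -0.0, 0.208]
contact_force: [0.2, -0.0, 0.4]
finger_gap: -0.001
grasp_force: 0.0
```

Request:
jog_arm(offset=[[0.001, 0, 0], [0.001, 0, 0], [0, 0, 0]], roll=[0, 0, 0])

```text
t: 26.5
eef_pos: [0.4771, -0.1828, 0.0178]
tcp_rot: [-3.142, 0.0, 0.208]
contact_force: [-0.3, 0.2, -0.0]
finger_gap: -0.0
grasp_force: 0.0
```

Request:
jog_arm(offset=[[0.001, 0, 0], [0, 0, 0]], roll=[0, 0])

```text
t: 26.7
eef_pos: [0.4772, -0.1826, 0.0173]
tcp_rot: [-3.141, 0.002, 0.208]
contact_force: [-4.5, -0.7, -0.7]
finger_gap: -0.0
grasp_force: 0.0
```

Request:
jog_arm(offset=[[0.001, 0, 0], [0, 0, 0]], roll=[0, 0])

```text
t: 26.9
eef_pos: [0.4772, -0.1825, 0.0172]
tcp_rot: [-3.141, 0.004, 0.208]
contact_force: [-11.5, -1.1, 4.1]
finger_gap: 0.005
grasp_force: 0.0
```

Request:
jog_arm(offset=[[-0.003, 0, 0], [-0.02, 0, 0], [-0.04, 0, -0.03], [-0.04, 0, -0.05], [-0.02, 0, -0.05], [-0.02, 0, -0.05], [0, 0, 0], [0, 0, 0]], roll=[0, 0, 0, 0, 0, 0, 0, 0])

```text
t: 27.7
eef_pos: [0.3516, -0.2105, 0.1817]
tcp_rot: [3.138, -0.004, 0.207]
contact_force: [-0.2, -0.2, -0.0]
finger_gap: -0.001
grasp_force: 0.0
```

```bash
sed -i 's/218:256/222:258/;s/218+i/222+i/;s/299,326,2/303,319,3/' k.py; python3 k.py
python3 - <<'E'
from h import *
A=np.median([(snap('top'),loc(cloud('top')))[1] for _ in range(5)],0);P=A.reshape(-1,3)
m=(abs(P[:,0])<.05)&(abs(P[:,1])<.09)&(P[:,2]>.09)&(P[:,2]<.14);q=P[m];print(np.polyfit(q[:,0],q[:,2],1),len(q))
A=np.median([(snap('scene'),loc(cloud('scene')))[1] for _ in range(5)],0);P=A.reshape(-1,3)
m=(abs(P[:,0])<.05)&(abs(P[:,1])<.09)&(P[:,2]>.09)&(P[:,2]<.14);q=P[m];print(np.polyfit(q[:,0],q[:,2],1),len(q))
m=(abs(P[:,0]+.055)<.004)&(P[:,2]>.015)&(P[:,2]<.07)&(abs(P[:,1])<.11);print('front',np.median(P[m][:,0]))
E
```

```text
[-0.2203 -0.0014  0.1817] [-0.2 -0.2 -0. ]
303 231:-71,88 232:-70,84 233:-70,81 234:-72,79 235:-71,75 236:-69,71 237:-70,69 238:-71,66 239:-69,62 240:-71,60 241:-70,56 242:-70,53 243:-71,50 244:-68,45 245:-67,41 246:-70,40 247:-68,36 256:-80,13 257:-82,11
306 229:-62,92 230:-70,93 231:-72,91 240:-70,61 241:-72,59 242:-71,55 243:-81,58 244:-82,56 245:-80,51 246:-82,49 247:-80,45 248:-79,41 249:-80,38 250:-79,35 251:-82,33 252:-80,29 253:-79,25 254:-81,23 255:-80,19 256:-80,16 257:-80,12
309 224:-61,109 225:-65,108 226:-67,106 227:-65,102 228:-64,98 229:-64,95 230:-64,92 231:-73,94 232:-75,91 233:-74,88 243:-73,56 244:-80,57 245:-80,53 246:-80,51 247:-80,47 248:-81,45 249:-80,41 250:-81,38 251:-78,33 252:-80,31 253:-81,29 254:-82,26 255:-82,23 256:-81,19 257:-80,15
312 224:-58,110 225:-61,108 226:-65,107 227:-64,104 228:-67,102 229:-64,97 230:-66,95 231:-69,94 232:-74,93 233:-73,90 239:-58,63 241:-70,63 242:-70,60 243:-73,58 244:-77,58 245:-75,53 246:-76,50 247:-73,46 248:-74,43 249:-73,39 250:-73,36 251:-72,33
315 225:-60,110 226:-61,107 227:-61,104 228:-62,102 229:-62,99 230:-59,94 231:-60,91 232:-61,89 233:-70,90 234:-71,88 235:-71,84 236:-73,83 237:-71,79 238:-71,75 239:-71,72 240:-69,68 241:-71,66 242:-71,63 243:-70,59 244:-71,56 245:-70,53 246:-69,49 247:-68,45 248:-69,43 249:-69,40 250:-70,37
318 
[0.01866188 0.11090265] 2900
[0.0195983  0.11315456] 827
front -0.054507614682264616
```

The lever is flat with its face at x = -80 to -81. The lid is drawn about 0.019 rad into the seal, and the loop legs run straight up to the hook. I'm handing it in.

```bash
python3 -c "
from plant import job_done;print(job_done())"
```

```text
the job is handed in; nothing more can be done
None
```

I shut and latched the case and handed the job in, with no verdict returned. On the last look the lid was drawn about 0.019 rad into its seal, the loop was in the hook, the lever lay flat and the arm stood clear.

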